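# Torque down the pressure vessel's screw

## Robot

A 6-joint arm with a two-finger parallel gripper is mounted at the origin on the work surface. World frame = base frame: x ahead of the robot, y to its left, z up, the work surface at z = 0. Lengths are in m, angles in degrees, forces in N, time in s.
With the tool pointing down it reaches from about 0.3 to 0.75 m from the base axis. Payload 8.5 kg.
Tool frame: the origin (TCP) lies at the very end of the fingers, on their centre line; the grasp point (between the pads) lies 19 mm behind it; y points along the fingers, z is the direction in which the jaws open and shut, and the axes are right-handed (so a half turn about y gives the same grasp; the last joint's range is limited). The gripper opens to 85 mm and grips with 20 to 120 N. Pads are 22 mm wide; open, the fingers measure 114 mm over their backs; the gripper's body (76 mm by 85 mm) begins 54 mm behind the grasp point. The pads swing forward as they close: fully open they stand 13 mm farther back than shut.
Start: joints at [62.664, 21.807, 74.336, -0, 83.858, -12.336], TCP at [0.142, 0.531, 0.231] pointing down, gripper open.
Joint ranges: [-178.18, 178.18], [-50.72, 133.34], [12.68, 142.11], [-81.47, 261.47], [9.98, 163.14], [-165.26, 165.26]. Speed limits (degrees/s): [136.94, 136.94, 180, 180, 180, 180].

## Interface

Orientations are given as a 3x3 rotation matrix whose columns are the frame's x, y, z axes.
In Python, from rig import env gives the robot as it stands. The module is installed in compiled form; this text tells all that it offers.
- The arm moves only by the tool servo_tool, never from a script. Its argument "rows" is one flat list of numbers, 7 for each row, row after row: the opening, from 0 (shut) to 1 (fully open), then the shift along the world's x, y, z in m, then the turn, a rotation vector about the world's x, y, z in degrees. A call has 1 to 10 rows; each row shifts and turns the commanded pose from where the row before left it; what a row does not reach is not made up. A row lasts 1/12 s, in which the tool goes at most 41.7 mm and 7.16 degrees, less where a joint would pass 70% of its speed; a pose out of reach is approached as far as the arm can. A call with a gripper value outside its range is refused whole. The fingers move at their own pace and stop on an object; "force" is the grip in N (left out, the last holds). Time passes only in rows, so rows that do not move let the fingers close. It gives the time, the measured TCP pose, the force and the opening at its end, in the units of the state.
- env.observe(): the state, without advancing time (a new reading comes with each control period).
- env.get_image(name): name is "side" or "top"; returns the picture (480x640x3 uint8, red, green, blue); there is no depth.
- env.camera_model(name): a dict with "camera_matrix" (3x3 intrinsics, pixels), "R" (3x3) and "t" (3): a world point X has camera coordinates R X + t. Camera axes: x right, y down, z forward; pixel columns grow to the right and rows downward; lengths in m; the calibration is good to about 2 mm. A picture is of the moment at which its call begins. camera_model takes no time and is no camera call.
- env.close_job(): hands the job in, once; it reports no verdict.
The state is a dict: "time_s": time; "q": joint angles; "qvel": joint speeds; "joint_efforts": joint torques, N m; "position": TCP position; "tool_rot": TCP orientation; "ft_force": force on the tool from outside, world axes, zero at the start; "wrist_torque": the same for the moment, N m; "grip_width": finger opening in m.
Only numpy, scipy, OpenCV 4.12 (cv2) and the standard library are available. Lean on these libraries where they do the work, as an engineer would, in place of code of your own. Each camera call takes 0.05 s, during which the arm holds its last target.

## Task

Pick up the breakaway torque wrench, put its socket fully down over the square screw head on top of the small pressure vessel, and turn the handle clockwise (seen from above) until the screw is home and the wrench's handle trips, folding at its joint as far as it goes. Stop there, without forcing on so that the vessel twists in its holder, and leave the tripped wrench sitting on the screw as proof for the teacher. Leave the glass flask, the beaker and the wash bottle alone.

Things in the scene. Friction and masses are not known exactly. Their poses are not given: they have to be found in the camera images.
- wrench_head (a point): Centre of the loose wrench's head block, half-way up: 70 long (x), 46 wide (y), 36 high; wrench 0.53 kg, centre of mass within 12 of the socket's axis. It stands on the bench, socket down, handle level and off the bench. x points along the straight handle, z up. Grip the +y and -y sides. A disc of radius 17 stands 5 proud on top over the socket, whose axis is 10 ahead (+x) of this point.
- wrench_socket (a point): Centre of the flat ceiling of the wrench's socket: a 31 x 31 square hole in the head's underside, sides parallel to the block's, 22 deep, mouth chamfered 2.5. This point is 22 above the underside and 10 ahead (+x) of the head's centre; axes as wrench_head. It meets the top of the screw head when the socket is fully on; the grip's centre is then 112 above the bench.
- handle_grip (a point): Middle of the wrench's black handle grip: a bar 100 long (x), 18 wide (y), 20 high (z), its centre 26 above the underside of the wrench's head. Handle straight: 134 from the socket's axis and 100 from the breakaway joint, which lies 34 from the socket's axis towards the handle.
- breakaway (a joint): Fold of the handle at the wrench's breakaway joint (upright axis), rad: 0 = straight (start), grows as the handle goes clockwise from above relative to the head; stop at 0.36. A friction catch holds it straight until about 0.9 N m acts there (9 N sideways at mid-grip); then it gives way at that load and stays where it is left. Pushing on at the stop loads screw and vessel.
- screw (a joint): Turn of the screw, rad: grows clockwise seen from above (tightening); starts between 0.3 and 0.8; at 1.2 it is home and stops dead. It runs down with a steady 0.2 N m and does not move up or down.
- screw_top (a point): Centre of the top of the screw's square head, 108 above the bench: 28 x 28, 20 high, top 3 mm narrowed to 25. Its sides are parallel to this point's x and y, which turn with the screw; z up. The socket fits at four headings a quarter turn apart, with 0.1 rad of play. Below: a yoke bar 124 x 30, its top 75 above the bench, on a round vessel (radius 50) in a holder 140 x 120.
- vessel (a joint): Twist of the vessel in its holder, rad, 0 at the start. Held by friction up to 3 N m (about 22 N at the middle of the grip); it moves only if the screw is forced or the vessel is knocked.
- flask_mid (a point): Bystander: conical glass flask, 130 high, 82 across the foot; point on its axis 65 above its foot.
- beaker_mid (a point): Bystander: glass beaker, 78 high, 70 across; point on its axis 39 above its foot.
- wash_bottle_mid (a point): Bystander: white wash bottle with a grey cap and bent spout, 153 high, 64 across; point on its axis 65 above its foot.
There are look-alikes about, which are no part of the job. Several things look just like the part that bears wrench_head: the one meant starts nearest to the robot's base.

How it is judged:
By the outcome, as a careful person would: the job done as asked, in the order asked, and still so for the second after the job is handed in, with the robot touching nothing.
It also fails if it takes over 67 s, if anything falls off the work surface, if the arm or the gripper's body presses on something with over 40 N, if the wrist force passes 120 N, or if a joint passes its speed limit or range.

## Working session

There is one attempt and no reset: what is moved stays moved. The work goes in short steps, Python scripts to look and compute and a tool call to move; the robot and the scene stay as the last step left them, time stands still between calls to the robot, and variables do not carry over. Pictures are saved under pics/ and viewed, and the job is handed in when it is done.

Besides the shell and the picture viewer there is one more tool, called after "Emit:" as name(argument=value, ...) on one line, values as JSON. servo_tool: Moves the arm, as the interface text tells. Its arguments: {"type":"object","properties":{"rows":{"type":"array","items":{"type":"number"}},"force":{"type":"number"}},"required":["rows"]}

```bash
mkdir -p pics
python3 - <<'E'
from rig import env
import cv2,numpy as np
for n in("side","top"):
    cv2.imwrite(f"pics/{n}0.png",env.get_image(n)[:,:,::-1])
    m=env.camera_model(n);print(n,np.round(m["camera_matrix"],1).tolist(),np.round(m["R"],4).tolist(),np.round(m["t"],4).tolist())
s=env.observe();print(s)
E
```

```text
side [[445.5, 0.0, 318.7], [0.0, 445.5, 234.2], [0.0, 0.0, 1.0]] [[0.7268, -0.6868, -0.0022], [-0.3329, -0.3495, -0.8758], [0.6008, 0.6373, -0.4826]] [-0.443, 0.2876, 0.9992]
top [[501.5, 0.0, 317.2], [0.0, 501.5, 233.1], [0.0, 0.0, 1.0]] [[0.0058, -1.0, -0.0036], [-0.989, -0.0053, -0.1478], [0.1477, 0.0044, -0.989]] [-0.0012, 0.6218, 1.4035]
{'time_s': 0.1, 'q': array([ 6.26644257e+01,  2.18382845e+01,  7.43788086e+01,  9.43328519e-04,
        8.38575200e+01, -1.23372268e+01]), 'qvel': array([ 0.00203467, -0.05033033, -0.1196291 ,  0.04100571,  0.02225655,
        0.00536251]), 'joint_efforts': array([ 4.41504351e-03, -4.49219477e+01, -2.31659496e+01, -1.92313191e-04,
        3.63977226e-03, -8.53797860e-05]), 'position': array([0.14222748, 0.53102971, 0.23077213]), 'tool_rot': array([[ 9.65932742e-01, -6.12533299e-04,  2.58792510e-01],
       [-2.58793068e-01, -1.14930763e-03,  9.65932103e-01],
       [-2.94233370e-04, -9.99999152e-01, -1.26867325e-03]]), 'ft_force': array([ 0.43734369, -0.75634855, -0.79863497]), 'wrist_torque': array([ 0.00668789, -0.01478371, -0.03032106]), 'grip_width': 0.08529204712050228}
```

View pics/side0.png

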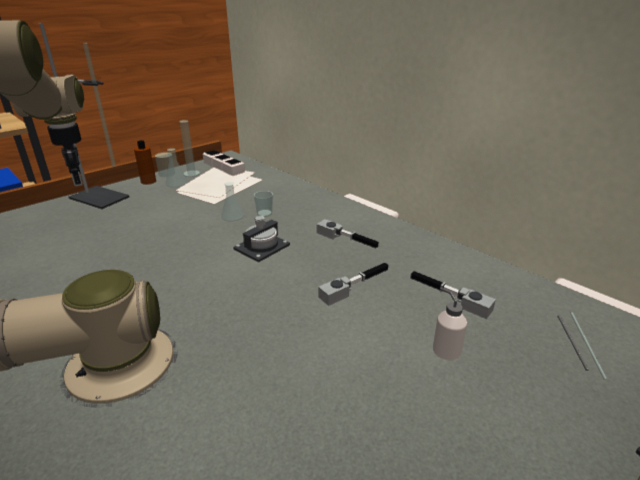

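View pics/top0.png

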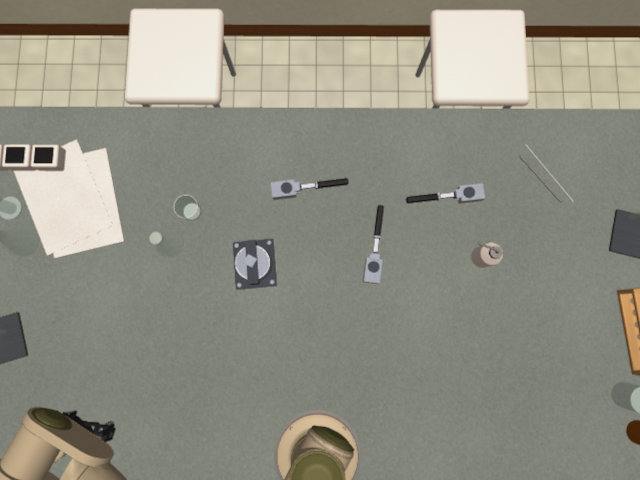

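The top view shows the nearest wrench with its head at about (373,267) and handle up to (379,208). The vessel's screw is near (251,261), with the flask at (156,239), the beaker at (188,208) and the bottle at (489,254). Next I'll enlarge the crops.

Run:
```python
import cv2,numpy as np
t=cv2.imread("pics/top0.png");s=cv2.imread("pics/side0.png")
a=cv2.resize(t[195:295,330:420],None,fx=6,fy=6,interpolation=cv2.INTER_CUBIC)
b=cv2.resize(t[230:300,220:290],None,fx=8,fy=8,interpolation=cv2.INTER_CUBIC)
c=cv2.resize(s[205:265,225:300],None,fx=10,fy=10,interpolation=cv2.INTER_CUBIC)
d=cv2.resize(s[255:310,310:395],None,fx=9,fy=9,interpolation=cv2.INTER_CUBIC)
for n,i in zip("abcd",(a,b,c,d)): cv2.imwrite(f"pics/c_{n}.png",i)
```

```text
(no output)
```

View pics/c_a.png

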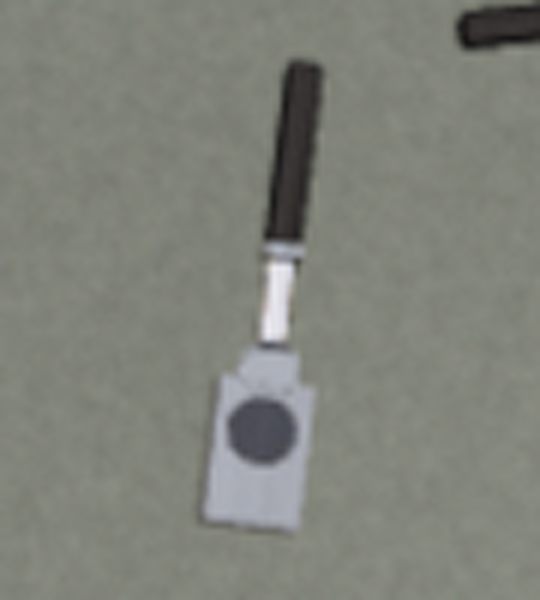

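View pics/c_b.png

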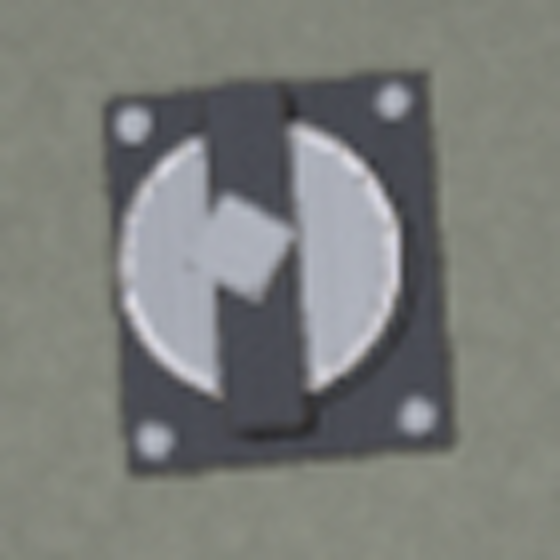

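View pics/c_c.png

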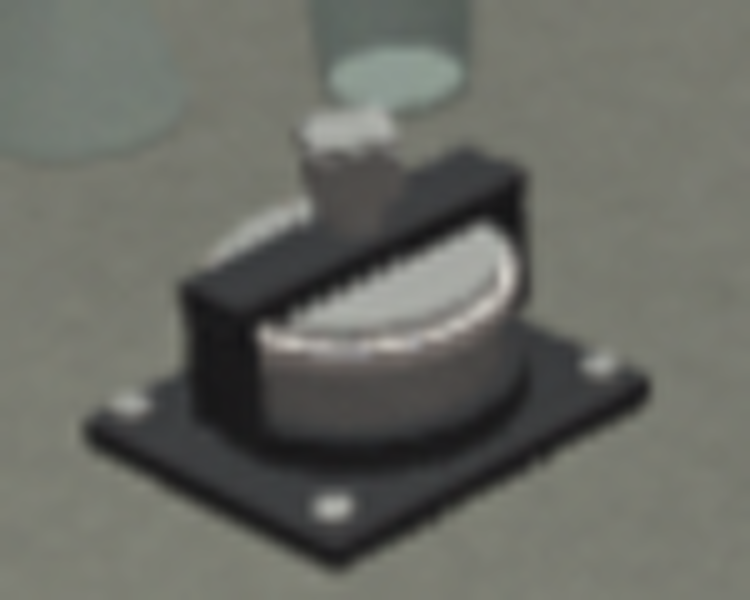

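View pics/c_d.png

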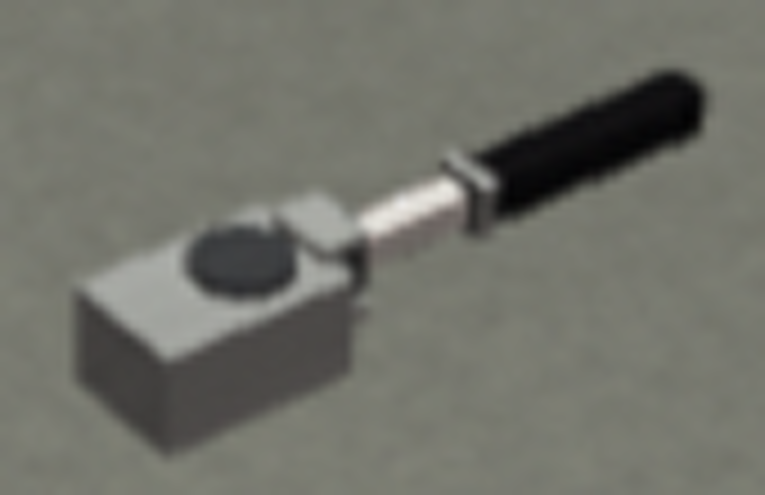

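```bash
cat > h.py <<'E'
from rig import env
import numpy as np,cv2
M={n:env.camera_model(n) for n in("side","top")}
def onplane(n,uv,z):
    m=M[n];K,R,t=(np.array(m[k]) for k in("camera_matrix","R","t"))
    d=R.T@np.linalg.solve(K,[uv[0],uv[1],1]);c=-R.T@t
    return c+d*(z-c[2])/d[2]
def proj(n,X):
    m=M[n];p=m["camera_matrix"]@(m["R"]@np.array(X)+m["t"]);return p[:2]/p[2]
def cr(uv,f,o): return (np.array(uv)+.5)/f-.5+np.array(o)
E
python3 - <<'E'
from h import *
np.set_printoptions(precision=4,suppress=True)
A=lambda u,z:onplane("top",cr(u,6,(330,195)),z)
B=lambda u,z:onplane("top",cr(u,8,(220,230)),z)
C=lambda u,z:onplane("side",cr(u,10,(225,205)),z)
D=lambda u,z:onplane("side",cr(u,9,(310,255)),z)
print("disc top",A((262,431),.041),"side",D((242,260),.041))
h1,h2=A((303,63),.036),A((285,243),.036);print("handle",h1,h2,np.degrees(np.arctan2(*(h1-h2)[1::-1])))
g1,g2=D((680,85),.036),D((490,165),.036);print("handle side",g1,g2,np.degrees(np.arctan2(*(g1-g2)[1::-1])))
cs=[A(u,.036) for u in((220,375),(314,387),(297,530),(204,520))]
print("head",np.mean(cs,0),[np.degrees(np.arctan2(*(a-b)[1::-1])) for a,b in((cs[0],cs[3]),(cs[1],cs[2]),(cs[0],cs[1]),(cs[3],cs[2]))])
q=[B(u,.108) for u in((232,193),(295,238),(261,302),(197,257))]
print("screw",np.mean(q,0),q);
print([np.degrees(np.arctan2(*(a-b)[1::-1]))%90 for a,b in((q[0],q[1]),(q[1],q[2]),(q[2],q[3]),(q[3],q[0]))])
q=[C(u,.108) for u in((300,130),(375,103),(398,130),(325,150))];print("screw side",np.mean(q,0),q)
b=[B(u,.0) for u in((108,102),(428,73),(455,440),(130,475))];print("holder",b)
b=[B(u,.075) for u in((208,95),(282,85),(308,418),(230,432))];print("yoke",np.mean(b,0),b)
E
```

```text
disc top [ 0.5267 -0.1593  0.041 ] side [ 0.5256 -0.1582  0.041 ]
handle [ 0.7075 -0.1818  0.036 ] [ 0.6184 -0.1719  0.036 ] -6.3139953696326945
handle side [ 0.7017 -0.182   0.036 ] [ 0.6229 -0.1706  0.036 ] -8.261203863325422
head [ 0.5167 -0.1581  0.036 ] [np.float64(-6.752567790115365), np.float64(-7.494441909149301), np.float64(82.99531489408453), np.float64(84.19554765464821)]
screw [0.5356 0.185  0.108 ] [array([0.5543, 0.1904, 0.108 ]), array([0.5389, 0.1684, 0.108 ]), array([0.5169, 0.1795, 0.108 ]), array([0.5322, 0.2018, 0.108 ])]
[np.float64(55.05248694348279), np.float64(63.2253103871641), np.float64(55.560274289431135), np.float64(62.66528705289346)]
screw side [0.5366 0.1916 0.108 ] [array([0.5246, 0.2012, 0.108 ]), array([0.5531, 0.2003, 0.108 ]), array([0.5468, 0.1801, 0.108 ]), array([0.522 , 0.1847, 0.108 ])]
holder [array([0.5997, 0.2528, 0.    ]), array([0.6112, 0.1339, 0.    ]), array([0.4751, 0.1214, 0.    ]), array([0.4617, 0.2405, 0.    ])]
yoke [0.5355 0.1857 0.075 ] [array([0.5926, 0.2045, 0.075 ]), array([0.5963, 0.1784, 0.075 ]), array([0.4791, 0.1665, 0.075 ]), array([0.474 , 0.1936, 0.075 ])]
```

Emit:
servo_tool(rows=[1, 0.016, -0.029, 0, 0, 0, 0.4, 1, 0.016, -0.029, 0, 0, 0, 0.4, 1, 0.016, -0.029, 0, 0, 0, 0.4, 1, 0.016, -0.029, 0, 0, 0, 0.4, 1, 0.016, -0.029, 0, 0, 0, 0.4, 1, 0.016, -0.029, 0, 0, 0, 0.4, 1, 0.016, -0.029, 0, 0, 0, 0.4, 1, 0.016, -0.029, 0, 0, 0, 0.4, 1, 0.016, -0.029, 0, 0, 0, 0.4, 1, 0.016, -0.029, 0, 0, 0, 0.4])

```text
time_s: 0.93
position: [0.3025, 0.2397, 0.2312]
tool_rot: [[0.982, -0.0, 0.19], [-0.19, -0.0, 0.982], [-0.0, -1.0, -0.0]]
ft_force: [0.6, 0.7, -0.3]
grip_width: 0.0855
```

Emit:
servo_tool(rows=[1, 0.016, -0.029, 0, 0, 0, 0.4, 1, 0.016, -0.029, 0, 0, 0, 0.4, 1, 0.016, -0.029, 0, 0, 0, 0.4, 1, 0.016, -0.029, 0, 0, 0, 0.4, 1, 0.016, -0.029, 0, 0, 0, 0.4, 1, 0.016, -0.029, 0, 0, 0, 0.4, 1, 0.016, -0.029, 0, 0, 0, 0.4, 1, 0.016, -0.029, 0, 0, 0, 0.4, 1, 0.016, -0.029, 0, 0, 0, 0.4, 1, 0.016, -0.029, 0, 0, 0, 0.4])

```text
time_s: 1.77
position: [0.4627, -0.0504, 0.2311]
tool_rot: [[0.993, -0.001, 0.122], [-0.122, 0.0, 0.993], [-0.001, -1.0, 0.0]]
ft_force: [-0.3, 0.9, -0.1]
grip_width: 0.0857
```

Emit:
servo_tool(rows=[1, 0.016, -0.028, -0.02, 0, 0, 0.2, 1, 0.016, -0.028, -0.02, 0, 0, 0, 1, 0.016, -0.028, -0.02, 0, 0, 0, 1, 0.016, -0.026, -0.02, 0, 0, 0, 1, 0, 0, 0, 0, 0, 0, 1, 0, 0, 0, 0, 0, 0])

```text
time_s: 2.27
position: [0.526, -0.1595, 0.1496]
tool_rot: [[0.993, -0.003, 0.12], [-0.12, 0.002, 0.993], [-0.003, -1.0, 0.001]]
ft_force: [-0.6, -0.3, -1.1]
grip_width: 0.0858
```

```bash
cat >> h.py <<'E'
def st():
    s=env.observe();R=s["tool_rot"]
    print("t",round(s["time_s"],2),"p",np.round(s["position"],4),"head",np.round(np.degrees(np.arctan2(R[1,0],R[0,0])),2),"tilt",np.round(R[:,1],4),"F",np.round(s["ft_force"],2),"T",np.round(s["wrist_torque"],2),"w",round(s["grip_width"],4),"q",np.round(s["q"],0))
    return s
def pic(n,name,box=None,f=1):
    im=env.get_image(n)[:,:,::-1]
    if box: x0,y0,x1,y1=box; im=cv2.resize(im[y0:y1,x0:x1],None,fx=f,fy=f,interpolation=cv2.INTER_CUBIC)
    cv2.imwrite(f"pics/{name}.png",im)
E
python3 - <<'E'
from h import *
st();pic("side","s1",(290,160,450,280),5)
E
```

```text
t 2.27 p [ 0.526  -0.1595  0.1496] head -6.9 tilt [-0.0031  0.0018 -1.    ] F [-0.59 -0.29 -1.09] T [ 0.02 -0.01 -0.02] w 0.0858 q [ -29.   26.   82.    0.   72. -112.]
```

View pics/s1.png

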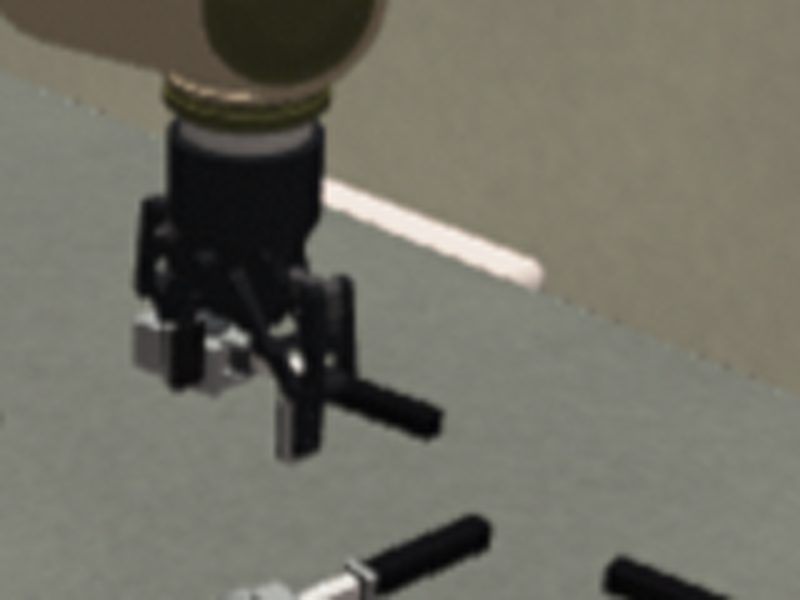

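The gripper stands squarely over the wrench, with the jaws opening across the head. I'll descend now.

Emit:
servo_tool(rows=[1, 0, 0, -0.02, 0, 0, 0, 1, 0, 0, -0.02, 0, 0, 0, 1, 0, 0, -0.02, 0, 0, 0, 1, 0, 0, -0.02, 0, 0, 0, 1, 0, 0, -0.02, 0, 0, 0, 1, 0, 0, -0.02, 0, 0, 0, 1, 0, 0, -0.015, 0, 0, 0, 1, 0, 0, -0.01, 0, 0, 0, 1, 0, 0, 0, 0, 0, 0])

```text
time_s: 3.07
position: [0.5257, -0.1577, 0.0056]
tool_rot: [[0.993, -0.002, 0.117], [-0.117, 0.001, 0.993], [-0.002, -1.0, 0.001]]
ft_force: [0.0, -0.2, -0.5]
grip_width: 0.0853
```

Emit:
servo_tool(rows=[0.3, 0, 0, 0, 0, 0, 0, 0.3, 0, 0, 0, 0, 0, 0, 0.3, 0, 0, 0, 0, 0, 0, 0.3, 0, 0, 0, 0, 0, 0, 0.3, 0, 0, 0, 0, 0, 0, 0.3, 0, 0, 0, 0, 0, 0, 0.3, 0, 0, 0, 0, 0, 0, 0.3, 0, 0, 0, 0, 0, 0], force=60)

```text
time_s: 3.73
position: [0.5269, -0.1588, 0.0077]
tool_rot: [[0.993, 0.002, 0.118], [-0.118, -0.001, 0.993], [0.002, -1.0, -0.001]]
ft_force: [-0.6, 2.1, 6.2]
grip_width: 0.045
```

Run:
```python
from h import *
st();pic("side","s2",(290,220,410,310),6);
```

```text
t 3.73 p [ 0.5269 -0.1588  0.0077] head -6.8 tilt [ 2.1e-03 -8.0e-04 -1.0e+00] F [-0.57  2.14  6.15] T [0.3  0.11 0.01] w 0.045 q [ -29.   37.   91.    0.   52. -112.]
```

View pics/s2.png

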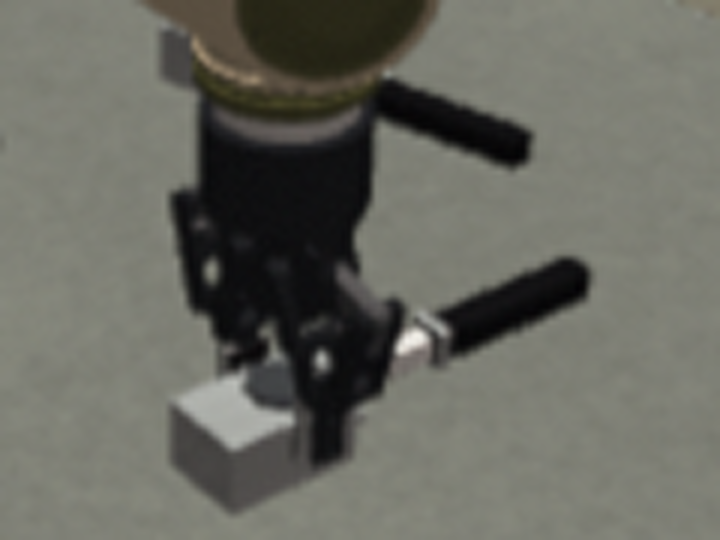

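The head is gripped (45 mm opening) with a pad either side of the disc. Next: lift, carry and turn.

Emit:
servo_tool(rows=[0.3, 0, 0, 0.01, 0, 0, 0, 0.3, 0, 0, 0.02, 0, 0, 0, 0.3, 0, 0, 0.025, 0, 0, 0, 0.3, 0, 0, 0.025, 0, 0, 0, 0.3, 0, 0, 0.025, 0, 0, 0, 0.3, 0, 0, 0.025, 0, 0, 0, 0.3, 0, 0, 0.02, 0, 0, 0, 0.3, 0, 0, 0.01, 0, 0, 0, 0.3, 0, 0, 0, 0, 0, 0], force=80)

```text
time_s: 4.53
position: [0.5268, -0.159, 0.1685]
tool_rot: [[0.993, 0.003, 0.118], [-0.118, -0.002, 0.993], [0.003, -1.0, -0.001]]
ft_force: [0.0, 0.3, -6.3]
grip_width: 0.0448
```

Emit:
servo_tool(rows=[0.3, 0, 0.01, 0, 0, 0, -1, 0.3, 0, 0.015, 0, 0, 0, -1, 0.3, 0, 0.02, 0, 0, 0, -1, 0.3, 0, 0.02, 0, 0, 0, -1, 0.3, 0, 0.02, 0, 0, 0, -1, 0.3, 0, 0.02, 0, 0, 0, -1.5, 0.3, 0, 0.02, 0, 0, 0, -1.5, 0.3, 0, 0.02, 0, 0, 0, -1.5, 0.3, 0, 0.02, 0, 0, 0, -1.5, 0.3, 0, 0.02, 0, 0, 0, -1])

```text
time_s: 5.37
position: [0.5254, 0.0273, 0.1647]
tool_rot: [[0.946, -0.003, 0.324], [-0.324, 0.001, 0.946], [-0.003, -1.0, -0.001]]
ft_force: [-0.2, -0.1, -5.5]
grip_width: 0.0447
```

Emit:
servo_tool(rows=[0.3, 0.001, 0.02, 0, 0, 0, -1.5, 0.3, 0.001, 0.02, 0, 0, 0, -1.5, 0.3, 0.001, 0.02, 0, 0, 0, -1.5, 0.3, 0.001, 0.02, 0, 0, 0, -1.5, 0.3, 0.001, 0.02, 0, 0, 0, -1.5, 0.3, 0.001, 0.02, 0, 0, 0, -1.5, 0.3, 0.001, 0.02, 0, 0, 0, -1.5, 0.3, 0.001, 0.015, 0, 0, 0, -1.5, 0.3, 0.001, 0.005, 0, 0, 0, 0, 0.3, 0, 0, 0, 0, 0, 0])

```text
time_s: 6.2
position: [0.5347, 0.1871, 0.1648]
tool_rot: [[0.86, -0.003, 0.51], [-0.51, -0.0, 0.86], [-0.002, -1.0, -0.002]]
ft_force: [-0.9, -0.7, -5.1]
grip_width: 0.045
```

Run:
```python
from h import *
st();pic("side","s3",(190,120,350,280),4);pic("top","t3",(200,180,340,300),5)
```

```text
t 6.2 p [0.5347 0.1871 0.1648] head -30.68 tilt [-2.7e-03 -3.0e-04 -1.0e+00] F [-0.93 -0.73 -5.14] T [0.01 0.1  0.01] w 0.045 q [  7.  27.  78.   0.  76. -52.]
```

View pics/s3.png

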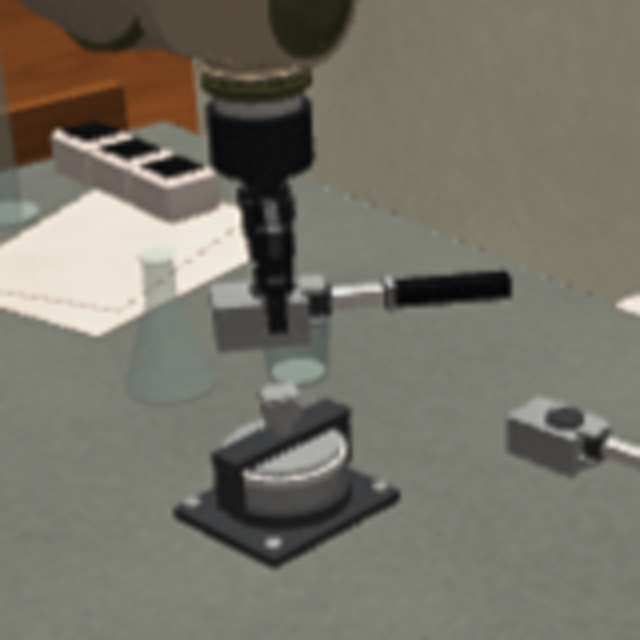

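View pics/t3.png

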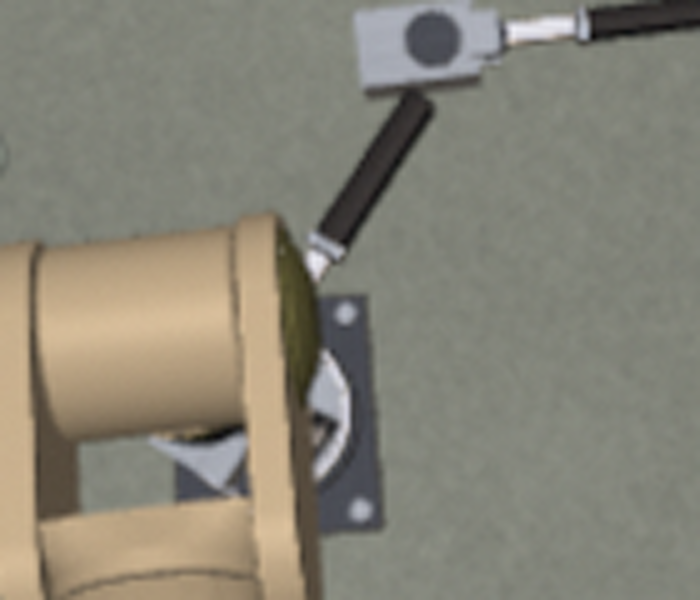

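Run:
```python
from h import *
for nm,f,o,src in(("side",16,(245,208),"pics/side0.png"),("top",16,(236,246),"pics/top0.png")):
    im=cv2.imread(src); w,h=(32,30)
    c=cv2.resize(im[o[1]:o[1]+h,o[0]:o[0]+w],None,fx=f,fy=f,interpolation=cv2.INTER_CUBIC)
    for X,col in(((.5357,.1855),(0,0,255)),((.5357,.1885),(0,255,0))):
        for half,z in((.0125,.108),(.014,.105),(.014,.088)):
            a=np.radians(-31);P=[]
            for sx,sy in((1,1),(1,-1),(-1,-1),(-1,1)):
                x=X[0]+half*(sx*np.cos(a)-sy*np.sin(a));y=X[1]+half*(sx*np.sin(a)+sy*np.cos(a))
                P.append((proj(nm,(x,y,z))-o+.5)*f-.5)
            cv2.polylines(c,[np.int32(np.round(P))],True,col,1)
    cv2.imwrite(f"pics/ov_{nm}.png",c)
a=cv2.imread("pics/ov_side.png");b=cv2.imread("pics/ov_top.png")
cv2.imwrite("pics/ov.png",cv2.resize(np.hstack([a,b]),(800,375)))
```

```text
(no output)
```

View pics/ov.png

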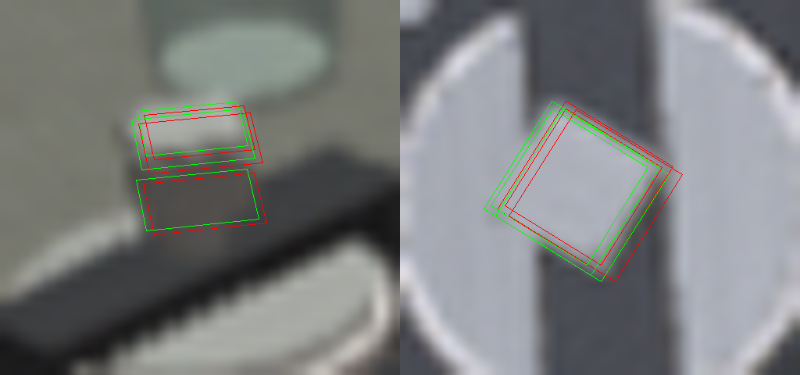

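The side view shows the wrench hanging level above the screw. The overlay puts the screw at about (0.5365, 0.188) with its heading near -31°. I'll shift slightly and lower.

Emit:
servo_tool(rows=[0.3, 0.0015, 0.001, -0.005, 0, 0, -0.3, 0.3, 0, 0, -0.01, 0, 0, 0, 0.3, 0, 0, -0.01, 0, 0, 0, 0.3, 0, 0, -0.01, 0, 0, 0, 0.3, 0, 0, -0.008, 0, 0, 0, 0.3, 0, 0, 0, 0, 0, 0])

```text
time_s: 6.8
position: [0.5358, 0.1869, 0.1209]
tool_rot: [[0.856, -0.004, 0.517], [-0.517, -0.001, 0.856], [-0.003, -1.0, -0.003]]
ft_force: [-0.6, 1.2, -6.7]
grip_width: 0.0446
```

Emit:
servo_tool(rows=[0.3, 0, 0, -0.003, 0, 0, 0, 0.3, 0, 0, -0.003, 0, 0, 0, 0.3, 0, 0, -0.003, 0, 0, 0])

```text
time_s: 7.05
position: [0.537, 0.1873, 0.1144]
tool_rot: [[0.856, 0.001, 0.516], [-0.516, 0.0, 0.856], [0.001, -1.0, 0.001]]
ft_force: [-0.3, 0.4, -6.6]
grip_width: 0.0446
```

Run:
```python
from h import *
st();pic("side","s4",(210,170,310,260),6)
```

```text
t 7.05 p [0.537  0.1873 0.1144] head -31.1 tilt [ 9.e-04  1.e-04 -1.e+00] F [-0.26  0.37 -6.56] T [0.02 0.04 0.01] w 0.0446 q [  7.  30.  82.   0.  69. -52.]
```

View pics/s4.png

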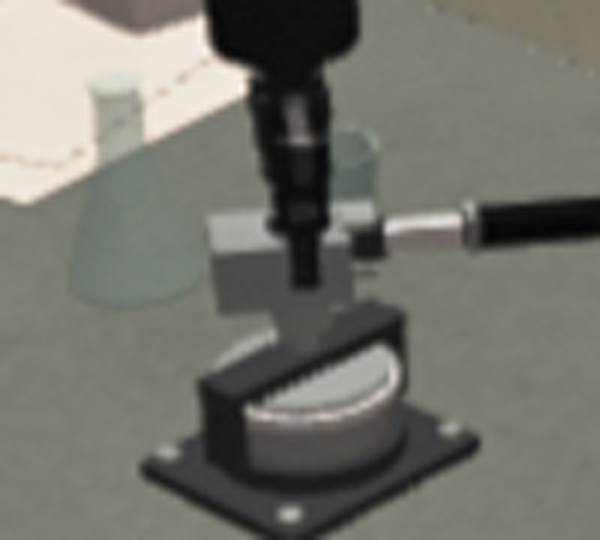

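The socket sits over the screw head with no contact force yet.

Emit:
servo_tool(rows=[0.3, 0, 0, -0.002, 0, 0, 0, 0.3, 0, 0, -0.002, 0, 0, 0, 0.3, 0, 0, 0, 0, 0, 0])

```text
time_s: 7.35
position: [0.5373, 0.1873, 0.1119]
tool_rot: [[0.856, 0.002, 0.516], [-0.516, 0.0, 0.856], [0.002, -1.0, 0.001]]
ft_force: [-3.1, -1.3, 6.2]
grip_width: 0.0447
```

Emit:
servo_tool(rows=[0.3, 0, 0, -0.002, 0, 0, 0, 0.3, 0, 0, -0.002, 0, 0, 0, 0.3, 0, 0, 0, 0, 0, 0])

```text
time_s: 7.6
position: [0.5369, 0.1878, 0.1083]
tool_rot: [[0.856, 0.002, 0.516], [-0.516, 0.001, 0.856], [0.001, -1.0, 0.002]]
ft_force: [-3.4, 2.6, -3.6]
grip_width: 0.0445
```

Emit:
servo_tool(rows=[0.3, -0.0005, 0.0005, -0.002, 0, 0, 0, 0.3, 0, 0, -0.002, 0, 0, 0, 0.3, 0, 0, 0, 0, 0, 0])

```text
time_s: 7.85
position: [0.5359, 0.1878, 0.1014]
tool_rot: [[0.856, -0.001, 0.516], [-0.516, -0.0, 0.856], [-0.001, -1.0, -0.001]]
ft_force: [-1.6, 2.7, -5.3]
grip_width: 0.0445
```

Emit:
servo_tool(rows=[0.3, 0, 0, -0.003, 0, 0, 0, 0.3, 0, 0, -0.003, 0, 0, 0, 0.3, 0, 0, 0, 0, 0, 0])

```text
time_s: 8.1
position: [0.536, 0.1878, 0.0953]
tool_rot: [[0.856, -0.002, 0.517], [-0.517, 0.0, 0.856], [-0.001, -1.0, -0.001]]
ft_force: [-3.0, 3.5, -7.8]
grip_width: 0.0449
```

Run:
```python
from h import *
st()
```

```text
t 8.1 p [0.536  0.1878 0.0953] head -31.1 tilt [-0.0015  0.     -1.    ] F [-2.97  3.48 -7.81] T [0.44 0.43 0.06] w 0.0449 q [  7.  31.  83.   0.  66. -52.]
```

Going in well. I'll lower until it bottoms out.

Emit:
servo_tool(rows=[0.3, -0.0005, 0.0005, -0.0015, 0, 0, 0, 0.3, 0, 0, -0.001, 0, 0, 0, 0.3, 0, 0, 0, 0, 0, 0])

```text
time_s: 8.35
position: [0.536, 0.1881, 0.0939]
tool_rot: [[0.856, 0.0, 0.517], [-0.517, -0.0, 0.856], [0.001, -1.0, -0.0]]
ft_force: [-1.0, 1.6, -4.0]
grip_width: 0.0446
```

Emit:
servo_tool(rows=[0.3, 0, 0, -0.001, 0, 0, 0, 0.3, 0, 0, -0.001, 0, 0, 0, 0.3, 0, 0, 0, 0, 0, 0])

```text
time_s: 8.6
position: [0.5361, 0.1881, 0.0937]
tool_rot: [[0.856, 0.002, 0.516], [-0.516, -0.0, 0.856], [0.002, -1.0, 0.001]]
ft_force: [-5.9, -1.1, 11.8]
grip_width: 0.0449
```

It has bottomed: +12 N with the TCP at 0.0937, as expected. I'll release and lift off.

Emit:
servo_tool(rows=[0.6, 0, 0, 0.001, 0, 0, 0, 0.9, 0, 0, 0, 0, 0, 0, 0.9, 0, 0, 0, 0, 0, 0, 0.9, 0, 0, 0, 0, 0, 0, 0.9, 0, 0, 0, 0, 0, 0, 0.9, 0, 0, 0, 0, 0, 0])

```text
time_s: 9.1
position: [0.536, 0.1882, 0.0927]
tool_rot: [[0.856, 0.0, 0.517], [-0.517, -0.0, 0.856], [0.0, -1.0, 0.0]]
ft_force: [-0.3, -0.4, -0.4]
grip_width: 0.0768
```

Emit:
servo_tool(rows=[0.9, 0, 0, 0.01, 0, 0, 0, 0.9, 0, 0, 0.02, 0, 0, 0, 0.9, 0, 0, 0.025, 0, 0, 0, 0.9, 0, 0, 0.025, 0, 0, 0, 0, 0, 0, 0.02, 0, 0, 0, 0, 0, 0, 0, 0, 0, 0])

```text
time_s: 9.6
position: [0.5374, 0.1885, 0.1978]
tool_rot: [[0.856, 0.008, 0.516], [-0.516, 0.001, 0.856], [0.007, -1.0, 0.005]]
ft_force: [0.3, 0.3, 0.2]
grip_width: 0.0541
```

Run:
```python
from h import *
st();pic("side","s5",(210,150,330,260),6);pic("top","t5",(200,180,340,300),5)
```

```text
t 9.6 p [0.5374 0.1885 0.1978] head -31.09 tilt [ 0.0083  0.0011 -1.    ] F [0.33 0.26 0.21] T [-0.   -0.02 -0.02] w 0.0541 q [  7.  25.  75.  -0.  80. -51.]
```

View pics/s5.png

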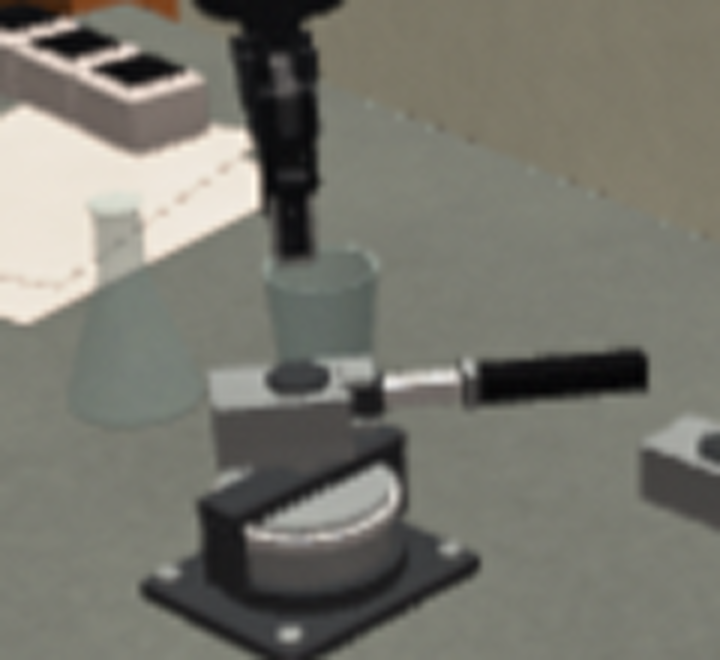

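View pics/t5.png

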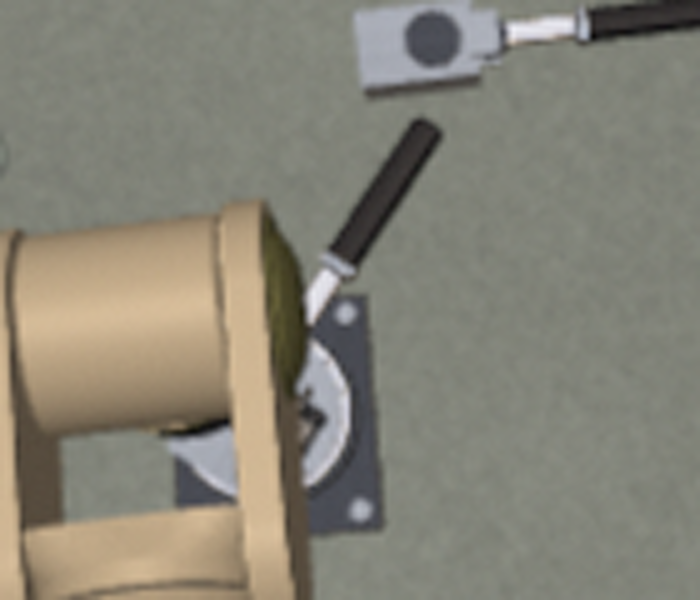

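The wrench is seated, level and straight at about -31°. Now I'll straddle the handle grip with the jaws part open.

Emit:
servo_tool(rows=[0.5, 0.023, -0.014, 0, 0, 0, 0, 0.5, 0.023, -0.014, 0, 0, 0, 0, 0.5, 0.023, -0.014, 0, 0, 0, 0, 0.5, 0.023, -0.014, 0, 0, 0, 0, 0.5, 0.023, -0.013, 0, 0, 0, 0, 0.5, 0, 0, -0.01, 0, 0, 0, 0.5, 0, 0, -0.02, 0, 0, 0, 0.5, 0, 0, -0.015, 0, 0, 0, 0.5, 0, 0, 0, 0, 0, 0])

```text
time_s: 10.45
position: [0.6488, 0.1193, 0.1431]
tool_rot: [[0.856, -0.009, 0.517], [-0.517, 0.0, 0.856], [-0.007, -1.0, -0.004]]
ft_force: [-0.7, 0.3, -0.9]
grip_width: 0.0429
```

Run:
```python
from h import *
st();pic("side","s6",(230,150,350,260),6);pic("top","t6",(200,180,340,300),5)
```

```text
t 10.45 p [0.6488 0.1193 0.1431] head -31.11 tilt [-0.0086  0.     -1.    ] F [-0.67  0.31 -0.94] T [ 0.01  0.07 -0.02] w 0.0429 q [  0.  37.  63.   0.  81. -59.]
```

View pics/s6.png

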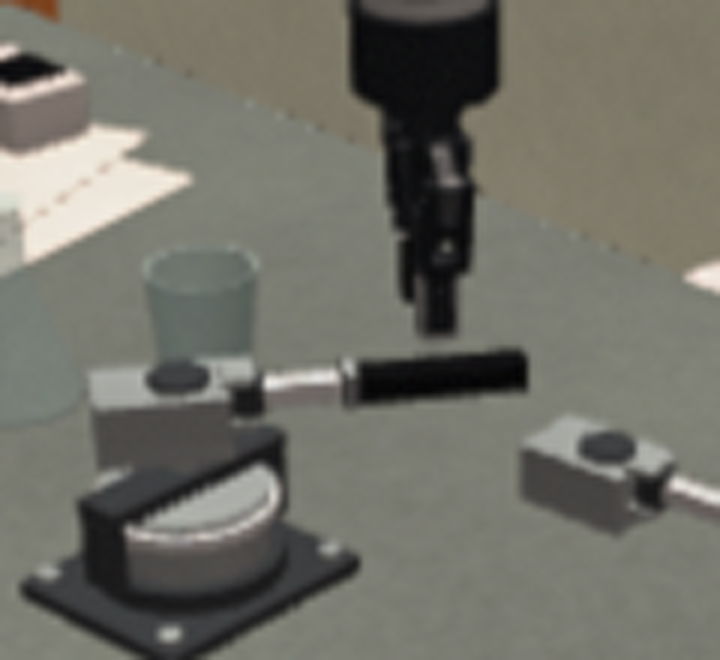

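View pics/t6.png

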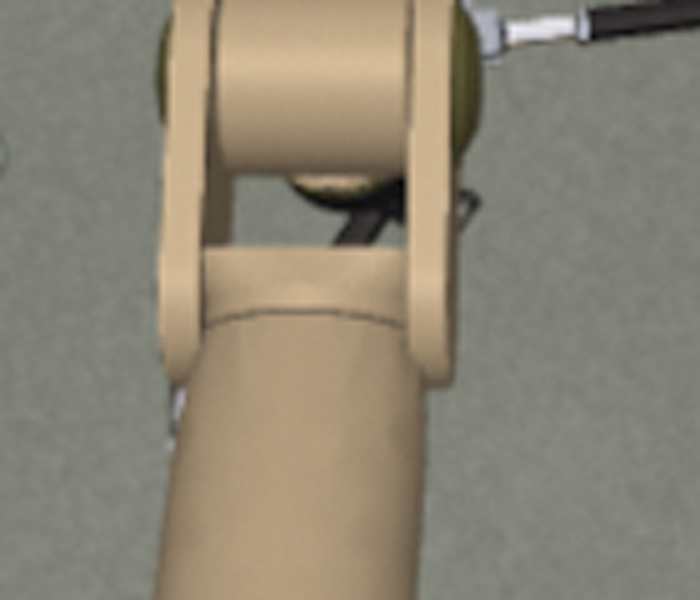

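The gripper is centred over the grip, above it by roughly 20 mm. I'll lower around it, watching the force.

Emit:
servo_tool(rows=[0.5, 0, 0, -0.01, 0, 0, 0, 0.5, 0, 0, -0.01, 0, 0, 0, 0.5, 0, 0, -0.005, 0, 0, 0, 0.5, 0, 0, 0, 0, 0, 0])

```text
time_s: 10.88
position: [0.6501, 0.1193, 0.1212]
tool_rot: [[0.856, -0.003, 0.516], [-0.516, -0.0, 0.856], [-0.002, -1.0, -0.001]]
ft_force: [-0.2, -0.2, -0.4]
grip_width: 0.0428
```

Emit:
servo_tool(rows=[0.5, 0, 0, -0.01, 0, 0, 0, 0.5, 0, 0, -0.01, 0, 0, 0, 0.5, 0, 0, 0, 0, 0, 0])

```text
time_s: 11.13
position: [0.6499, 0.1192, 0.1003]
tool_rot: [[0.856, -0.004, 0.517], [-0.517, 0.0, 0.856], [-0.003, -1.0, -0.002]]
ft_force: [-0.6, -0.0, -0.3]
grip_width: 0.0427
```

Run:
```python
from h import *
s=st();pic("side","s7",(230,150,350,260),6)
# push plan about C from head heading
C=np.array([.536,.188]);p=s["position"][:2]-C;print(np.hypot(*p),np.degrees(np.arctan2(p[1],p[0])))
```

```text
t 11.13 p [0.6499 0.1192 0.1003] head -31.11 tilt [-0.0038  0.     -1.    ] F [-0.6  -0.04 -0.26] T [-0.01 -0.02 -0.06] w 0.0427 q [  0.  39.  66.   0.  75. -59.]
0.13303640778309353 -31.14566971632221
```

View pics/s7.png

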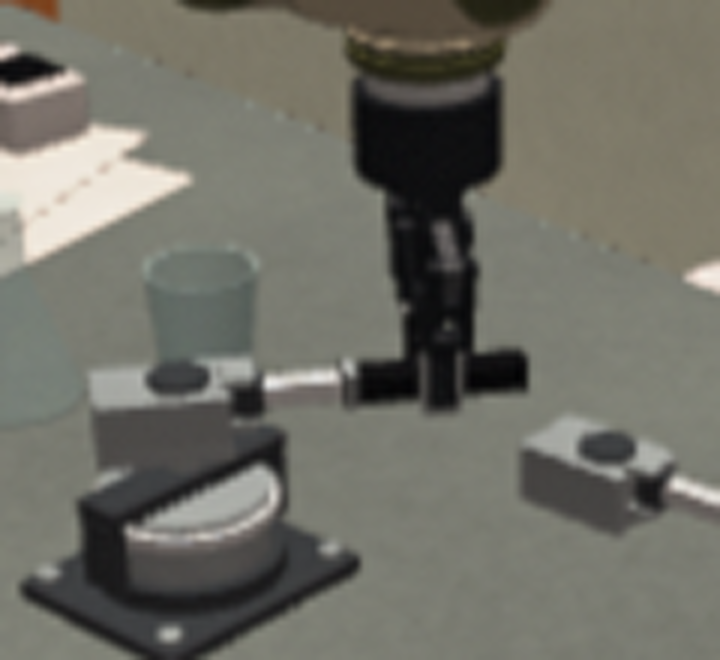

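Emit:
servo_tool(rows=[0.5, -0.0015, -0.0025, 0, 0, 0, 0, 0.5, -0.0015, -0.0025, 0, 0, 0, 0, 0.5, -0.0015, -0.0025, 0, 0, 0, 0, 0.5, -0.0015, -0.0025, 0, 0, 0, 0, 0.5, 0, 0, 0, 0, 0, 0])

```text
time_s: 11.6
position: [0.6447, 0.1086, 0.1032]
tool_rot: [[0.856, 0.0, 0.517], [-0.517, -0.0, 0.856], [0.0, -1.0, 0.0]]
ft_force: [1.0, 0.7, -1.4]
grip_width: 0.0428
```

Run:
```python
from h import *
s=st()
def T(h):
    h=np.radians(h);return np.array([.536+.133*np.cos(h)+.0124*np.sin(h),.188+.133*np.sin(h)-.0124*np.cos(h)])
for a in range(-31,-75,-6):
    print(a,np.round(T(a),4),"per row(1.5deg)",np.round((T(a-6)-T(a))/4,5))
```

```text
t 11.6 p [0.6447 0.1086 0.1032] head -31.13 tilt [ 3.e-04 -1.e-04 -1.e+00] F [ 0.98  0.68 -1.35] T [0.03 0.01 0.03] w 0.0428 q [ -1.  38.  67.  -0.  75. -60.]
-31 [0.6436 0.1089] per row(1.5deg) [-0.00222 -0.0027 ]
-37 [0.6348 0.0981] per row(1.5deg) [-0.00249 -0.00246]
-43 [0.6248 0.0882] per row(1.5deg) [-0.00273 -0.00218]
-49 [0.6139 0.0795] per row(1.5deg) [-0.00294 -0.00189]
-55 [0.6021 0.0719] per row(1.5deg) [-0.00312 -0.00157]
-61 [0.5896 0.0657] per row(1.5deg) [-0.00327 -0.00123]
-67 [0.5766 0.0607] per row(1.5deg) [-0.00338 -0.00089]
-73 [0.563  0.0572] per row(1.5deg) [-0.00346 -0.00053]
```

Emit:
servo_tool(rows=[0.5, -0.0022, -0.0027, 0, 0, 0, -1.5, 0.5, -0.0022, -0.0027, 0, 0, 0, -1.5, 0.5, -0.0022, -0.0027, 0, 0, 0, -1.5, 0.5, -0.0022, -0.0027, 0, 0, 0, -1.5])

```text
time_s: 11.93
position: [0.6357, 0.0984, 0.1028]
tool_rot: [[0.796, -0.0, 0.605], [-0.605, 0.0, 0.796], [-0.0, -1.0, 0.0]]
ft_force: [-0.2, 1.7, 0.3]
grip_width: 0.0427
```

Emit:
servo_tool(rows=[0.5, -0.0025, -0.0025, 0, 0, 0, -1.5, 0.5, -0.0025, -0.0025, 0, 0, 0, -1.5, 0.5, -0.0025, -0.0025, 0, 0, 0, -1.5, 0.5, -0.0025, -0.0025, 0, 0, 0, -1.5])

```text
time_s: 12.27
position: [0.6257, 0.0883, 0.1028]
tool_rot: [[0.728, -0.0, 0.685], [-0.685, 0.0, 0.728], [-0.0, -1.0, 0.0]]
ft_force: [0.2, 2.0, 0.0]
grip_width: 0.0426
```

Run:
```python
from h import *
s=st()
```

```text
t 12.27 p [0.6257 0.0883 0.1028] head -43.25 tilt [-1.e-04  1.e-04 -1.e+00] F [0.25 1.97 0.02] T [ 0.25 -0.01  0.02] w 0.0426 q [ -3.  36.  71.   0.  73. -49.]
```

The resistance is about 1.5 N, which matches the screw running down. Continuing.

Emit:
servo_tool(rows=[0.5, -0.0027, -0.0022, 0, 0, 0, -1.5, 0.5, -0.0027, -0.0022, 0, 0, 0, -1.5, 0.5, -0.0027, -0.0022, 0, 0, 0, -1.5, 0.5, -0.0027, -0.0022, 0, 0, 0, -1.5])

```text
time_s: 12.6
position: [0.6149, 0.0795, 0.1028]
tool_rot: [[0.653, -0.0, 0.758], [-0.758, 0.0, 0.653], [-0.0, -1.0, -0.0]]
ft_force: [-0.4, 1.5, -0.1]
grip_width: 0.0423
```

Emit:
servo_tool(rows=[0.5, -0.0029, -0.0019, 0, 0, 0, -1.5, 0.5, -0.0029, -0.0019, 0, 0, 0, -1.5, 0.5, -0.0029, -0.0019, 0, 0, 0, -1.5, 0.5, -0.0029, -0.0019, 0, 0, 0, -1.5])

```text
time_s: 12.93
position: [0.6033, 0.0719, 0.1028]
tool_rot: [[0.57, -0.0, 0.822], [-0.822, 0.0, 0.57], [-0.0, -1.0, -0.0]]
ft_force: [0.7, 1.7, -0.0]
grip_width: 0.0428
```

Emit:
servo_tool(rows=[0.5, -0.0031, -0.0016, 0, 0, 0, -1.5, 0.5, -0.0031, -0.0016, 0, 0, 0, -1.5])

```text
time_s: 13.1
position: [0.5972, 0.0686, 0.1029]
tool_rot: [[0.526, 0.0, 0.85], [-0.85, -0.0, 0.526], [0.0, -1.0, 0.0]]
ft_force: [0.9, 1.2, -0.5]
grip_width: 0.0424
```

Run:
```python
from h import *
s=st();pic("side","s8",(230,150,350,260),6);pic("top","t8",(200,180,340,300),5)
```

```text
t 13.1 p [0.5972 0.0686 0.1029] head -58.25 tilt [ 3.e-04 -1.e-04 -1.e+00] F [ 0.89  1.19 -0.51] T [ 0.21 -0.17 -0.  ] w 0.0424 q [ -5.  33.  77.  -0.  70. -36.]
```

View pics/s8.png

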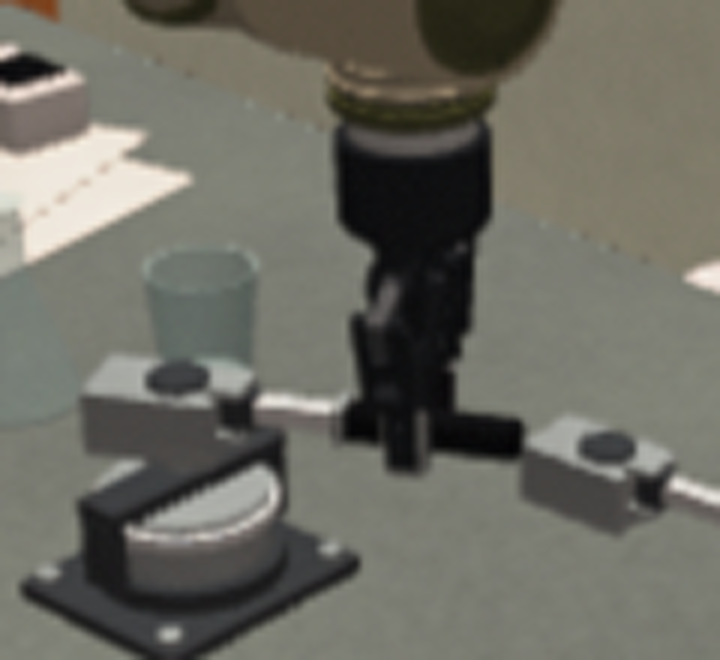

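View pics/t8.png

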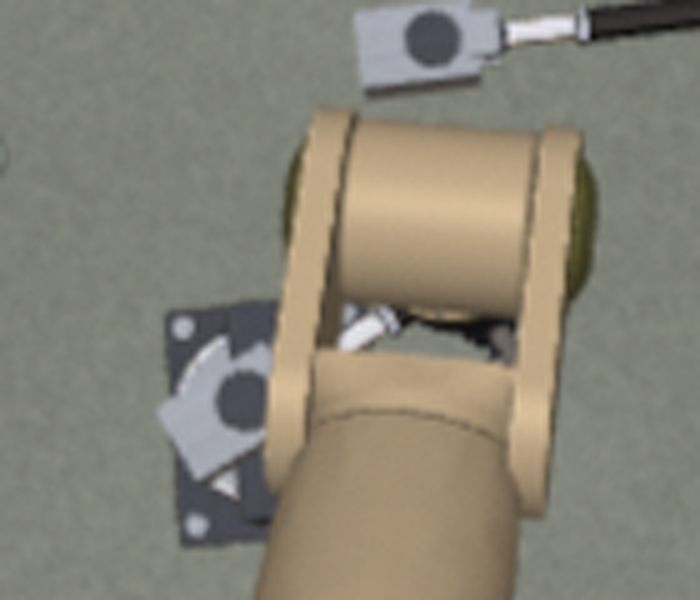

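The wrench is turning with its handle straight and the head still seated. I'll use finer steps now, watching for the screw coming home.

Emit:
servo_tool(rows=[0.5, -0.0032, -0.0014, 0, 0, 0, -1.5, 0.5, -0.0032, -0.0013, 0, 0, 0, -1.5])

```text
time_s: 13.37
position: [0.5912, 0.0659, 0.1029]
tool_rot: [[0.481, 0.001, 0.877], [-0.877, -0.0, 0.481], [0.001, -1.0, 0.001]]
ft_force: [2.5, -0.9, 0.0]
grip_width: 0.0427
```

Emit:
servo_tool(rows=[0.5, -0.0033, -0.0012, 0, 0, 0, -1.5])

```text
time_s: 13.45
position: [0.5877, 0.0646, 0.1029]
tool_rot: [[0.458, 0.001, 0.889], [-0.889, -0.0, 0.458], [0.001, -1.0, 0.0]]
ft_force: [2.5, 0.3, 0.3]
grip_width: 0.0426
```

Emit:
servo_tool(rows=[0.5, -0.0033, -0.0012, 0, 0, 0, -1.5])

```text
time_s: 13.53
position: [0.5843, 0.0635, 0.1029]
tool_rot: [[0.434, 0.0, 0.901], [-0.901, -0.0, 0.434], [0.0, -1.0, 0.0]]
ft_force: [1.9, -0.6, 0.4]
grip_width: 0.0428
```

Emit:
servo_tool(rows=[0.5, -0.0033, -0.0011, 0, 0, 0, -1.5])

```text
time_s: 13.62
position: [0.5809, 0.0624, 0.1029]
tool_rot: [[0.411, 0.0, 0.912], [-0.912, -0.0, 0.411], [0.0, -1.0, 0.0]]
ft_force: [2.2, -1.1, -0.0]
grip_width: 0.043
```

Emit:
servo_tool(rows=[0.5, -0.0034, -0.0009, 0, 0, 0, -1.5])

```text
time_s: 13.7
position: [0.5774, 0.0615, 0.1029]
tool_rot: [[0.387, 0.0, 0.922], [-0.922, -0.0, 0.387], [0.0, -1.0, 0.0]]
ft_force: [2.3, 0.0, -0.2]
grip_width: 0.0429
```

Emit:
servo_tool(rows=[0.5, -0.0034, -0.0009, 0, 0, 0, -1.5])

```text
time_s: 13.78
position: [0.574, 0.0607, 0.1029]
tool_rot: [[0.362, 0.0, 0.932], [-0.932, -0.0, 0.362], [0.0, -1.0, 0.0]]
ft_force: [2.2, -0.4, -0.4]
grip_width: 0.0427
```

Emit:
servo_tool(rows=[0.5, -0.0034, -0.0008, 0, 0, 0, -1.5])

```text
time_s: 13.87
position: [0.5706, 0.0599, 0.1029]
tool_rot: [[0.338, 0.0, 0.941], [-0.941, -0.0, 0.338], [0.0, -1.0, 0.0]]
ft_force: [0.6, -1.2, 0.3]
grip_width: 0.0428
```

Emit:
servo_tool(rows=[0.5, -0.0034, -0.0007, 0, 0, 0, -1.5])

```text
time_s: 13.95
position: [0.5673, 0.0592, 0.1029]
tool_rot: [[0.313, 0.0, 0.95], [-0.95, -0.0, 0.313], [0.0, -1.0, 0.0]]
ft_force: [3.4, -0.4, 0.7]
grip_width: 0.043
```

Emit:
servo_tool(rows=[0.5, -0.0035, -0.0006, 0, 0, 0, -1.5])

```text
time_s: 14.03
position: [0.5647, 0.0587, 0.1032]
tool_rot: [[0.288, 0.003, 0.958], [-0.958, 0.0, 0.288], [0.001, -1.0, 0.003]]
ft_force: [8.7, 2.1, -0.9]
grip_width: 0.0429
```

Emit:
servo_tool(rows=[0.5, -0.0035, -0.0005, 0, 0, 0, -1.5])

```text
time_s: 14.12
position: [0.5618, 0.0583, 0.1034]
tool_rot: [[0.263, 0.005, 0.965], [-0.965, 0.0, 0.263], [0.001, -1.0, 0.004]]
ft_force: [9.6, 0.1, -0.5]
grip_width: 0.0426
```

Run:
```python
from h import *
s=st();pic("side","s9",(210,150,330,260),6);pic("top","t9",(200,180,340,300),5)
```

```text
t 14.12 p [0.5618 0.0583 0.1034] head -74.75 tilt [ 4.5e-03  2.0e-04 -1.0e+00] F [ 9.63  0.11 -0.51] T [ 0.08 -1.38  0.06] w 0.0426 q [ -6.  30.  83.   0.  66. -21.]
```

View pics/s9.png

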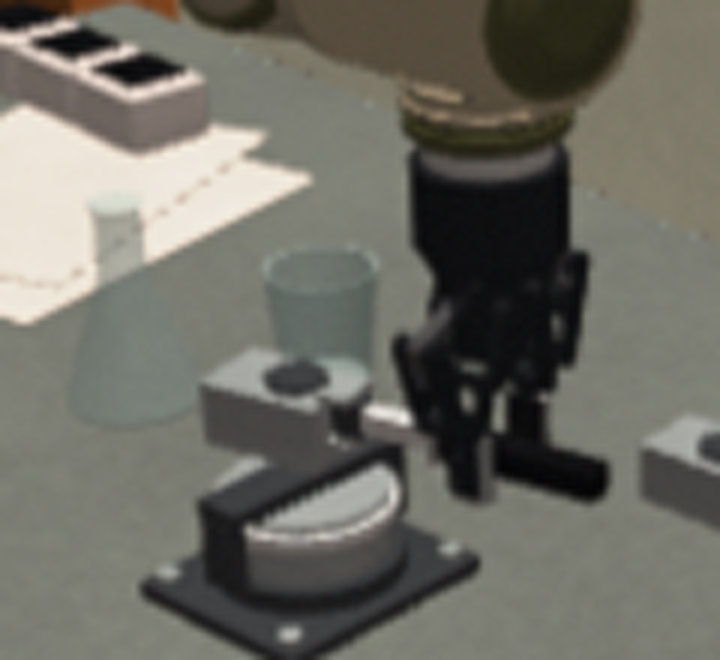

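View pics/t9.png

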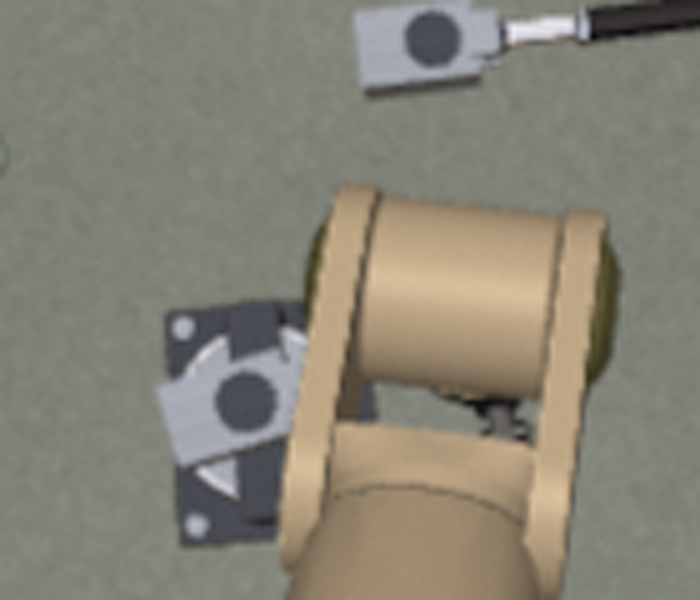

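The force jumped to about 9 N at roughly -72°, so the screw is home and the handle is folding. I'll carry on about the breakaway joint in small steps.

Emit:
servo_tool(rows=[0.5, -0.0026, -0.0003, 0, 0, 0, -1.5, 0.5, -0.0026, -0.0003, 0, 0, 0, -1.5, 0.5, -0.0026, -0.0002, 0, 0, 0, -1.5])

```text
time_s: 14.47
position: [0.5543, 0.0574, 0.1034]
tool_rot: [[0.187, 0.005, 0.982], [-0.982, 0.0, 0.187], [0.001, -1.0, 0.005]]
ft_force: [8.3, 0.5, -0.6]
grip_width: 0.0427
```

Emit:
servo_tool(rows=[0.5, -0.0026, -0.0002, 0, 0, 0, -1.5, 0.5, -0.0026, -0.0001, 0, 0, 0, -1.5, 0.5, -0.0026, 0, 0, 0, 0, -1.5])

```text
time_s: 14.72
position: [0.5464, 0.0571, 0.1034]
tool_rot: [[0.109, 0.005, 0.994], [-0.994, -0.0, 0.109], [0.001, -1.0, 0.005]]
ft_force: [8.7, -1.1, -1.3]
grip_width: 0.0426
```

Run:
```python
from h import *
s=st();pic("side","s10",(210,150,330,260),6);pic("top","t10",(200,180,340,300),5)
```

```text
t 14.72 p [0.5464 0.0571 0.1034] head -83.75 tilt [ 4.8e-03 -1.0e-04 -1.0e+00] F [ 8.65 -1.09 -1.27] T [-0.07 -1.36  0.06] w 0.0426 q [ -6.  29.  86.   0.  65. -13.]
```

View pics/t10.png

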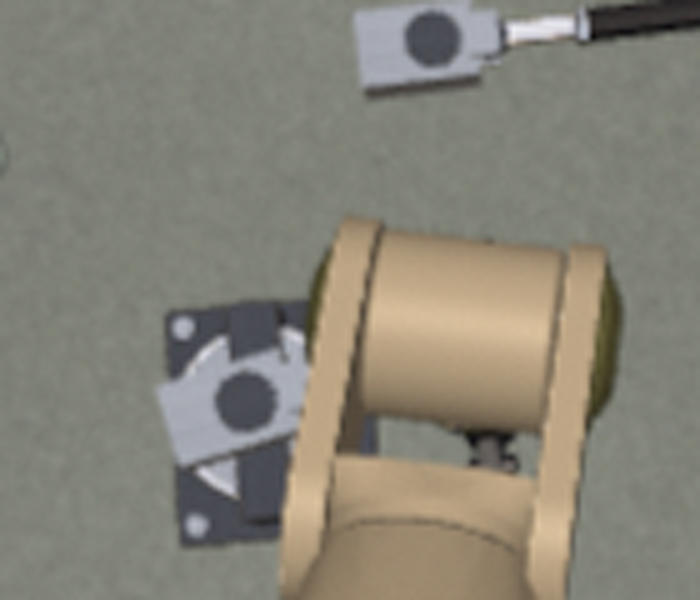

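The head hasn't moved between the two top pictures and the force is steady near 9 N, so only the handle is folding. About 16 mm remains.

Emit:
servo_tool(rows=[0.5, -0.0026, 0.0001, 0, 0, 0, -1.5])

```text
time_s: 14.9
position: [0.5441, 0.0571, 0.1034]
tool_rot: [[0.084, 0.005, 0.996], [-0.996, -0.0, 0.084], [0.001, -1.0, 0.005]]
ft_force: [8.4, 0.3, -0.9]
grip_width: 0.0426
```

Emit:
servo_tool(rows=[0.5, -0.0026, 0.0001, 0, 0, 0, -1.5])

```text
time_s: 14.98
position: [0.5414, 0.0572, 0.1034]
tool_rot: [[0.057, 0.005, 0.998], [-0.998, -0.0, 0.057], [0.001, -1.0, 0.005]]
ft_force: [8.7, -0.0, -0.7]
grip_width: 0.0426
```

Emit:
servo_tool(rows=[0.5, -0.0026, 0.0002, 0, 0, 0, -1.5])

```text
time_s: 15.07
position: [0.5387, 0.0573, 0.1034]
tool_rot: [[0.031, 0.005, 1.0], [-1.0, -0.0, 0.031], [0.001, -1.0, 0.005]]
ft_force: [8.9, -0.1, -1.1]
grip_width: 0.0429
```

Emit:
servo_tool(rows=[0.5, -0.0017, 0.0002, 0, 0, 0, -1])

```text
time_s: 15.15
position: [0.5369, 0.0575, 0.1034]
tool_rot: [[0.013, 0.005, 1.0], [-1.0, -0.0, 0.013], [0.001, -1.0, 0.005]]
ft_force: [8.4, -0.8, -1.3]
grip_width: 0.0427
```

Emit:
servo_tool(rows=[0.5, -0.001, 0, 0, 0, 0, -0.6])

```text
time_s: 15.23
position: [0.5359, 0.0575, 0.1035]
tool_rot: [[0.003, 0.005, 1.0], [-1.0, -0.0, 0.003], [0.0, -1.0, 0.005]]
ft_force: [8.2, 0.4, -0.9]
grip_width: 0.0431
```

Emit:
servo_tool(rows=[0.5, -0.001, 0, 0, 0, 0, -0.6])

```text
time_s: 15.32
position: [0.535, 0.0576, 0.1034]
tool_rot: [[-0.007, 0.005, 1.0], [-1.0, -0.0, -0.007], [0.0, -1.0, 0.005]]
ft_force: [8.2, -0.1, -0.5]
grip_width: 0.0428
```

Emit:
servo_tool(rows=[0.5, -0.001, 0, 0, 0, 0, -0.6])

```text
time_s: 15.4
position: [0.534, 0.0577, 0.1034]
tool_rot: [[-0.018, 0.005, 1.0], [-1.0, 0.0, -0.018], [-0.0, -1.0, 0.005]]
ft_force: [7.9, 0.5, -1.4]
grip_width: 0.0428
```

Emit:
servo_tool(rows=[0.5, -0.001, 0, 0, 0, 0, -0.6])

```text
time_s: 15.48
position: [0.5329, 0.0579, 0.1034]
tool_rot: [[-0.028, 0.004, 1.0], [-1.0, 0.0, -0.028], [-0.0, -1.0, 0.004]]
ft_force: [8.3, 1.7, -0.9]
grip_width: 0.0427
```

Emit:
servo_tool(rows=[0.5, -0.001, 0, 0, 0, 0, -0.6])

```text
time_s: 15.57
position: [0.5319, 0.0579, 0.1033]
tool_rot: [[-0.038, 0.004, 0.999], [-0.999, 0.0, -0.038], [-0.001, -1.0, 0.004]]
ft_force: [8.9, 1.4, -1.4]
grip_width: 0.0427
```

Emit:
servo_tool(rows=[0.5, -0.001, 0, 0, 0, 0, -0.6])

```text
time_s: 15.65
position: [0.5309, 0.0581, 0.1033]
tool_rot: [[-0.049, 0.004, 0.999], [-0.999, 0.001, -0.049], [-0.001, -1.0, 0.004]]
ft_force: [7.2, 3.4, -0.9]
grip_width: 0.0427
```

Emit:
servo_tool(rows=[0.5, -0.001, 0, 0, 0, 0, -0.4])

```text
time_s: 15.73
position: [0.5298, 0.0581, 0.1033]
tool_rot: [[-0.056, 0.004, 0.998], [-0.998, 0.001, -0.056], [-0.001, -1.0, 0.004]]
ft_force: [8.3, 3.2, -1.2]
grip_width: 0.0431
```

Emit:
servo_tool(rows=[0.5, -0.0008, 0.0001, 0, 0, 0, -0.4])

```text
time_s: 15.82
position: [0.529, 0.0583, 0.1033]
tool_rot: [[-0.063, 0.004, 0.998], [-0.998, 0.001, -0.063], [-0.001, -1.0, 0.004]]
ft_force: [7.9, 2.3, -1.6]
grip_width: 0.0429
```

Emit:
servo_tool(rows=[0.5, -0.0008, 0.0001, 0, 0, 0, -0.4])

```text
time_s: 15.9
position: [0.5284, 0.0584, 0.1034]
tool_rot: [[-0.069, 0.005, 0.998], [-0.998, 0.001, -0.069], [-0.001, -1.0, 0.005]]
ft_force: [9.1, 3.1, -1.8]
grip_width: 0.0425
```

Emit:
servo_tool(rows=[0.5, -0.0008, 0.0001, 0, 0, 0, -0.4])

```text
time_s: 15.98
position: [0.5279, 0.0585, 0.1035]
tool_rot: [[-0.076, 0.006, 0.997], [-0.997, 0.001, -0.076], [-0.001, -1.0, 0.006]]
ft_force: [11.0, 3.4, -1.6]
grip_width: 0.0423
```

Run:
```python
from h import *
s=st();pic("side","s11",(210,150,330,260),6);pic("top","t11",(200,180,340,300),5)
```

```text
t 15.98 p [0.5279 0.0585 0.1035] head -94.38 tilt [ 5.6e-03  8.0e-04 -1.0e+00] F [10.97  3.35 -1.64] T [ 0.55 -1.72  0.18] w 0.0423 q [-7. 27. 89.  0. 64. -2.]
```

View pics/t11.png

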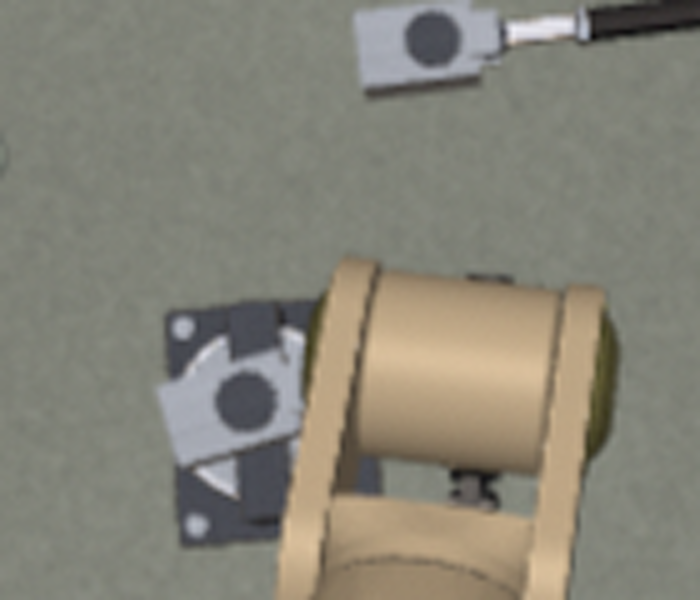

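View pics/s11.png

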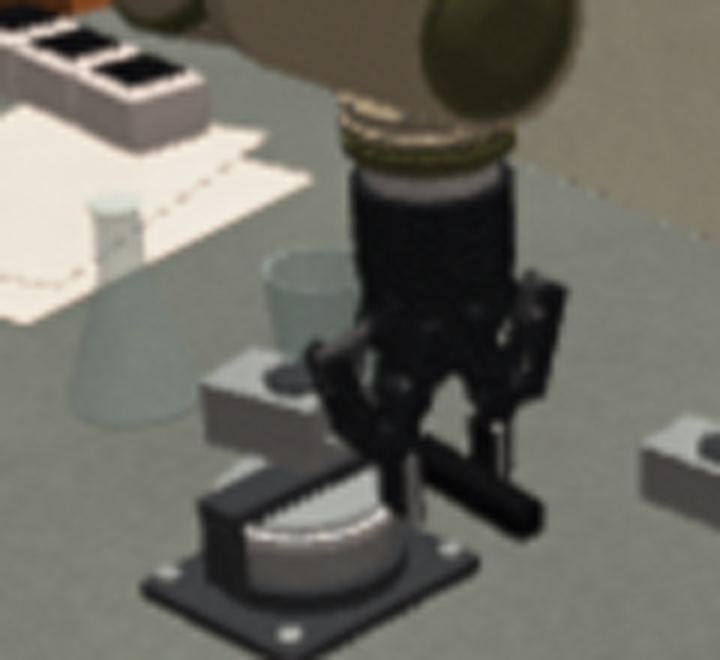

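The force is rising (7.9, 9.1, 11.0 N) while the tool lags behind its command, as it should at the stop. The head and vessel haven't moved. One more small step will confirm it.

Emit:
servo_tool(rows=[0.5, -0.0008, 0, 0, 0, 0, 0])

```text
time_s: 16.17
position: [0.5274, 0.0584, 0.1035]
tool_rot: [[-0.076, 0.006, 0.997], [-0.997, 0.001, -0.076], [-0.001, -1.0, 0.006]]
ft_force: [11.9, 3.3, -1.5]
grip_width: 0.0427
```

Emit:
servo_tool(rows=[0.5, -0.0004, 0, 0, 0, 0, 0, 0.5, 0, 0, 0, 0, 0, 0])

```text
time_s: 16.33
position: [0.5271, 0.0584, 0.1036]
tool_rot: [[-0.076, 0.007, 0.997], [-0.997, 0.001, -0.076], [-0.001, -1.0, 0.007]]
ft_force: [11.6, 3.2, -1.8]
grip_width: 0.0426
```

Not quite conclusive, so I'll push on gently. Up to about 16 N is safe, since the vessel holds to 22 N.

Emit:
servo_tool(rows=[0.5, -0.001, 0, 0, 0, 0, 0, 0.5, 0, 0, 0, 0, 0, 0])

```text
time_s: 16.5
position: [0.5265, 0.0584, 0.1037]
tool_rot: [[-0.076, 0.008, 0.997], [-0.997, 0.001, -0.076], [-0.001, -1.0, 0.008]]
ft_force: [12.5, 3.8, -2.1]
grip_width: 0.0426
```

Emit:
servo_tool(rows=[0.5, -0.0007, 0, 0, 0, 0, 0, 0.5, 0, 0, 0, 0, 0, 0])

```text
time_s: 16.67
position: [0.5261, 0.0584, 0.1038]
tool_rot: [[-0.076, 0.008, 0.997], [-0.997, 0.001, -0.076], [-0.001, -1.0, 0.008]]
ft_force: [13.3, 3.4, -3.2]
grip_width: 0.0421
```

Run:
```python
from h import *
s=st()
```

```text
t 16.67 p [0.5261 0.0584 0.1038] head -94.37 tilt [ 8.5e-03  7.0e-04 -1.0e+00] F [13.28  3.45 -3.21] T [ 0.58 -2.21  0.17] w 0.0421 q [-7. 27. 89.  0. 63. -2.]
```

13.3 N is well above the catch's load and still rising, so the handle is at its stop. I'll back off to the middle of the jaw gap, lift clear and retreat.

Emit:
servo_tool(rows=[0.5, 0.003, 0, 0, 0, 0, 0, 0.5, 0.004, 0, 0, 0, 0, 0, 0.5, 0.004, 0, 0, 0, 0, 0, 0.5, 0.003, 0, 0, 0, 0, 0, 0.5, 0, 0, 0, 0, 0, 0])

```text
time_s: 17.08
position: [0.5371, 0.058, 0.1026]
tool_rot: [[-0.075, -0.001, 0.997], [-0.997, -0.0, -0.075], [0.0, -1.0, -0.001]]
ft_force: [-0.4, 0.4, -0.4]
grip_width: 0.043
```

Emit:
servo_tool(rows=[0.5, 0, 0, 0.01, 0, 0, 0, 0.5, 0, 0, 0.02, 0, 0, 0, 0.5, 0, 0, 0.025, 0, 0, 0, 0.5, 0, 0, 0.03, 0, 0, 0, 0.5, 0, 0, 0.03, 0, 0, 0, 0.5, 0, -0.02, 0, 0, 0, 0, 0.5, 0, -0.03, 0, 0, 0, 0, 0.5, 0, -0.03, 0, 0, 0, 0, 0.5, 0, -0.03, 0, 0, 0, 0, 0.5, 0, -0.03, 0, 0, 0, 0])

```text
time_s: 17.92
position: [0.5365, -0.0831, 0.2187]
tool_rot: [[-0.075, 0.0, 0.997], [-0.997, -0.0, -0.075], [0.0, -1.0, 0.0]]
ft_force: [0.9, 0.3, 1.1]
grip_width: 0.0429
```

Emit:
servo_tool(rows=[0.5, 0, -0.03, 0, 0, 0, 0, 0.5, 0, -0.03, 0, 0, 0, 0, 0.5, 0, -0.03, 0, 0, 0, 0, 0.5, 0, -0.03, 0, 0, 0, 0, 0.5, 0, 0, 0, 0, 0, 0])

```text
time_s: 18.33
position: [0.5365, -0.2064, 0.218]
tool_rot: [[-0.08, -0.0, 0.997], [-0.997, -0.001, -0.08], [0.001, -1.0, -0.0]]
ft_force: [0.5, 0.2, -0.7]
grip_width: 0.0426
```

Run:
```python
from h import *
s=st();pic("side","s12",(210,150,330,260),6);pic("top","t12",(220,220,320,300),8);pic("top","t12f")
```

```text
t 18.33 p [ 0.5365 -0.2064  0.218 ] head -94.56 tilt [-3.0e-04 -1.3e-03 -1.0e+00] F [ 0.46  0.16 -0.72] T [ 0.02  0.02 -0.04] w 0.0426 q [-33.  25.  72.  -0.  83. -28.]
```

View pics/t12.png

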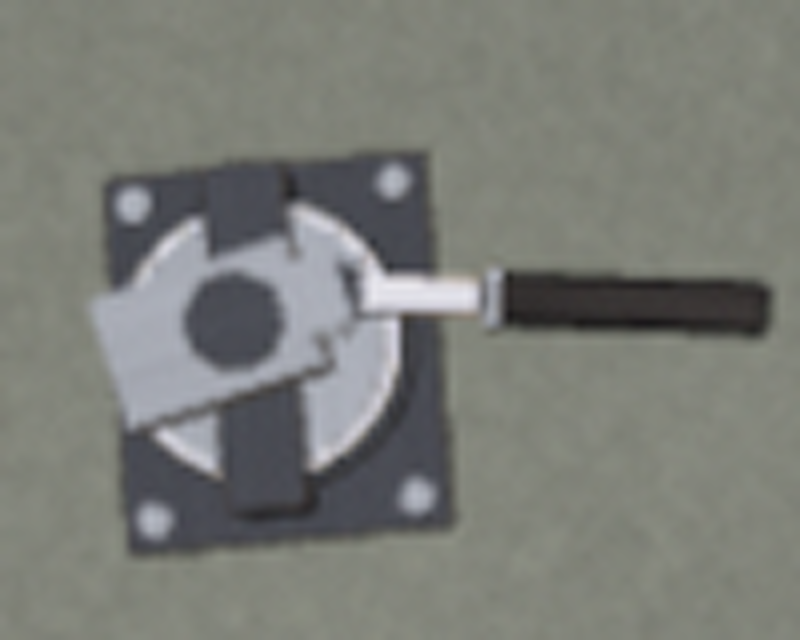

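View pics/s12.png

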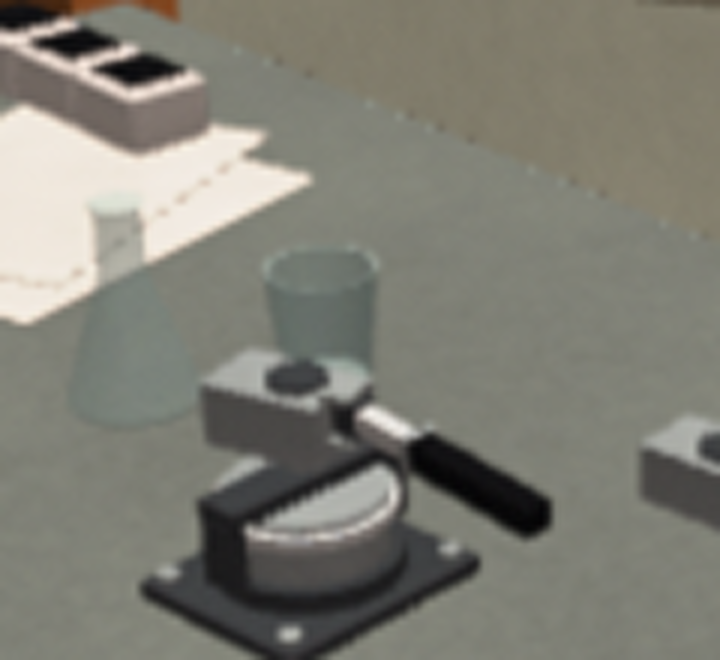

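View pics/t12f.png

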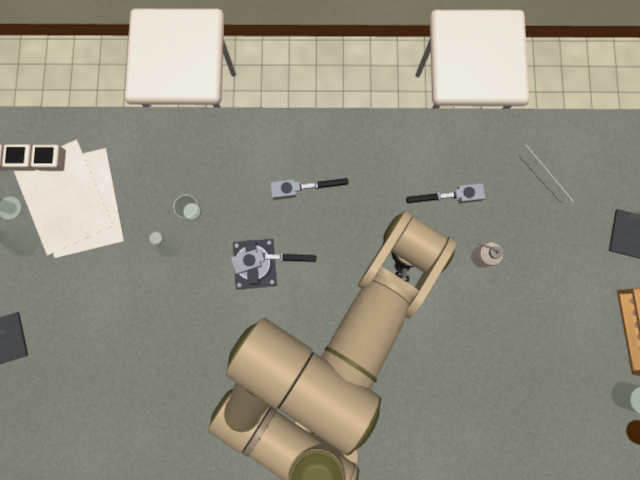

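Run:
```python
from h import *
P=lambda u,z:onplane("top",cr(u,8,(220,220)),z)[:2]
ang=lambda a,b:np.degrees(np.arctan2(*(b-a)[::-1]))
z=.122
print("head",ang(P((132,430),z),P((330,368),z)),ang(P((92,302),z),P((285,235),z)),"handle",ang(P((505,272),z),P((768,285),z)),ang(P((505,326),z),P((768,333),z)), ang(P((362,294),z),P((768,309),z)))
t0=cv2.imread("pics/top0.png").astype(int);t=cv2.imread("pics/t12f.png").astype(int)
for n,(x0,y0,x1,y1) in dict(flask=(140,225,200,265),beaker=(168,190,206,225),bottle=(470,235,510,272),yokeS=(245,275,262,292),w2=(265,170,352,202),w3=(400,178,490,206)).items():
    print(n,np.abs(t0-t)[y0:y1,x0:x1].max())
```

```text
head -72.1917244986117 -70.32293648007781 handle -92.52892388175667 -91.2128094589493 -91.80874007038427
flask 6
beaker 6
bottle 6
yokeS 4
w2 7
w3 6
```

The measured fold is about 20.6°, or 0.36 rad, which is the stop. The bystanders and the yoke show no change from the first picture. I'll hand in.

Run:
```python
from rig import env
print(env.close_job())
```

```text
the job is handed in; nothing more can be done
None
```

The job is done and handed in at about 18.4 s. I picked up the nearest wrench, seated its socket on the screw, turned the screw home and tripped the handle to its stop. The tripped wrench is sitting on the screw and the robot is clear of it.

What the checks showed:

- **Seating:** the socket bottomed at the expected height with about 12 N, and the wrench sat level in the side view.
- **Screw:** it ran down at about 1.5–2.5 N at the grip. The force jumped to about 9 N at a handle heading near -72°, which marks the screw home.
- **Fold:** the handle then folded at about 8–9 N and I stopped at 13.3 N, below the 22 N that would twist the vessel. In the last top picture the fold measures about 20.6° (0.36 rad), with roughly 1° of reading error.
- **Vessel and bystanders:** the part of the yoke I checked, the flask, the beaker, the wash bottle and the two other wrenches are unchanged from the first top picture.

Two readings did not fit cleanly:

- **Screw start angle:** I guessed it at about 0.64 rad, and the screw came home about 4–10° later than that implied.
- **Handle stop:** the force rose gradually rather than sharply, so the fold angle in the picture is the firmer evidence that the handle reached it.

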